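# Shut the drying cabinet and check its front with the straightedge

## Robot

A 6-joint arm with a two-finger parallel gripper is mounted at the origin on a cart in front of the work surface, level with it; the furniture and walls round the work are solid. World frame = base frame: x ahead of the robot, y to its left, z up, the work surface at z = 0. Lengths are in m, angles in rad, forces in N, time in s.
With the tool pointing down it reaches from about 0.35 to 0.775 m from the base axis. Payload 7.3 kg.
Tool frame: the origin (TCP) lies at the very end of the fingers, on their centre line; the grasp point (between the pads) lies 19 mm behind it; z points along the fingers, y is the line along which they close (so a half turn about z gives the same grasp; the last joint's range is limited). The gripper opens to 92 mm and grips with 3 to 60 N. Pads are 19 mm wide; open, the fingers measure 130 mm over their backs; the gripper's body (75 mm by 190 mm) begins 47 mm behind the grasp point.
Start: joints at [-1.381, 0.342, 1.524, -0, 1.275, -0.146], TCP at [0.173, -0.496, 0.227] pointing down, gripper open.
Joint ranges: [-2.53, 2.53], [-0.77, 2.02], [0.04, 2.7], [-1, 4.14], [0.28, 2.66], [-3.11, 3.11]. Speed limits (rad/s): [2.57, 2.57, 3.14, 3.14, 3.14, 3.14].

## Interface

Orientations are given as [roll, pitch, yaw] about the fixed x, y, z axes, in that order (R = Rz(yaw) Ry(pitch) Rx(roll)).
In Python, from cell import observe, read_camera, get_calibration, hand_in, search_frame gives the robot as it stands.
- The arm moves only by the tool step_arm, never from a script. Its argument "commands" is a list of rows, each an object with "translation": the shift along the tool's x, y, z in mm, a list of three; "roll": the turn about the tool's z in rad. In form: [{"translation": [x, y, z], "roll": roll}, ...]. A call has 1 to 20 rows; each row shifts and turns the commanded pose from where the row before left it, along the tool's axes as they then stand; what a row does not reach is not made up. A row lasts 1/12 s, in which the tool goes at most 41.7 mm and 7.16 degrees, less where a joint would pass 70% of its speed; a pose out of reach is approached as far as the arm can. A call is refused whole if a number of a shift passes 41.7 or a number of a turn 0.125, either way. A call with a gripper value outside its range is refused whole. "fingers" is the opening, from 0 (shut) to 1 (fully open), set as the call begins (left out, the last holds). The fingers move at their own pace and stop on an object; "grip_force" is the grip in N (left out, the last holds). Time passes only in rows, so rows that do not move let the fingers close. It gives the time, the measured TCP pose, the force, the opening and the grip force at its end, in the units of the state.
- observe(): the state, without advancing time (a new reading comes with each control period).
- read_camera(name): name is "side" or "top" or "wrist"; returns the picture (384x512x3 uint8, red, green, blue); there is no depth.
- get_calibration(name): a dict with "camera_matrix" (3x3 intrinsics, pixels), "world_from_camera" (4x4, takes a point from camera to world coordinates). Camera axes: x right, y up, looking along -z (the intrinsics and any distortion apply to the point x, -y, -z); pixel columns grow to the right and rows downward; lengths in m; the calibration is good to about 2 mm. The wrist camera is an equidistant fisheye: a pixel r from the principal point sees the ray r / f radians off the axis. A picture is of the moment at which its call begins: read the wrist's pose just before it. get_calibration takes no time and is no camera call; for the wrist camera it gives the pose at the moment of the call.
- hand_in(): hands the job in; it is judged then, once.
Trained networks look in the newest picture that a camera, given by its name, has taken for a name from the list of things; names that differ only in an ending like _2 or _b are one class to them, and where a whole thing is asked for, a point or a joint stands for the part that bears it (a point fixed in the world has none). Each returns a list of dicts, best first, with "confidence" (0 to 1); they miss things now and then, are a little off and sometimes report something else, mostly with a low value. They report only what shows in the picture. A call takes as long as a camera call.
- search_frame(camera, name): "at" ([x, y, z] in m, in world coordinates, good to about 4 mm: the middle of the surface that is visible of it).
The state is a dict: "time": time; "qpos": joint angles; "qvel": joint speeds; "joint_efforts": joint torques, N m; "tool_pos": TCP position; "tool_rot": TCP orientation; "contact_force": force on the tool from outside, world axes, zero at the start; "torque": the same for the moment, N m; "opening": finger opening in m; "grip_force": force on a finger pad.
Only numpy, scipy, OpenCV 4.12 (cv2) and the standard library are available. Lean on these libraries where they do the work, as an engineer would, in place of code of your own. Each camera call takes 0.05 s, during which the arm holds its last target. There are 200 camera calls.

## Task

First push the small cabinet's drop-down door shut until it snaps home on its catch. Then check that the door sits flush: slide the aluminium angle straightedge along the worktop up to the cabinet, about centred on the door, and press it until the face of its upright leg lies flush against the cabinet's front along its whole length, then leave it there. Press gently, without ramming, keep the straightedge on its foot, and leave the timer on the cabinet and the other things alone.

Things in the scene. Friction and masses are not known exactly. Their poses are not given: they have to be found in the camera images.
- cabinet: small white drying cabinet, 120 deep (x) x 170 wide (y) x 120 high, fixed; origin: centre of its underside; its front looks along its own -x, at x = -60 (mm): two white side posts 15 wide and between them the steel drop-down door, whose outer face when shut lies in one plane with the posts; above it the 14 high white top, with a loose timer on it
- front (a point): point on the plane of the cabinet's front, midway between the sides, 30 above the worktop; axes as the cabinet's (x into the cabinet, y along the front, z up)
- door (a joint): door angle, rad: 0 = shut (hard stop), grows as its top drops towards the robot (starts 0.45 to 0.65, at most 0.75). Hinge along the plane of the front, 12 above the worktop; friction keeps it where left. From 0.15 to 0.07 a spring catch resists (4 to 8 N at the door's top, pushing along the cabinet's x); below 0.07 it snaps shut and stays held
- door_top (a point): middle of the upper edge of the door's outer face, 92 from the hinge; the door is 141 wide and 9 thick. A fingertip pushing it along the cabinet's +x shuts the door.
- straightedge: L-section aluminium angle, 200 long (y), loose, about 0.35 kg; origin: centre of the underside of its foot. Foot 60 wide (x -30 to +30), 8 thick, on the worktop; upright leg 8 thick (x +22 to +30), up to z = 60; the leg's outer face, x = +30, looks to the cabinet. Sliding it takes 2 to 5 N
- edge_left (a point): point on the outer face of the upright leg, 2 short of the +y end (y = +98), 30 above the worktop
- edge_right (a point): point on the outer face of the upright leg, 2 short of the -y end (y = -98), 30 above the worktop
- timer: white lab timer 62 x 66 x 16, loose on the cabinet's top; origin at the centre of its underside
- beaker: clear beaker, 58 across, 83 high, standing left of the cabinet; leave alone; origin at the centre of its underside
- glue: white bottle with a cap, 36 across, 75 high, standing right of the cabinet; leave alone; origin at the centre of its underside
- pen: marker 137 long, lying on the worktop at the right; leave alone; origin at the centre of its underside

How it is judged:
By the outcome, as a careful person would: the job done as asked, in the order asked, and still so for the second after the job is handed in, with the robot touching nothing.
It also fails if it takes over 72 s, if anything falls off the work surface, if the arm or the gripper's body presses on something with over 40 N, if the wrist force passes 120 N, or if a joint passes its speed limit or range.

## Working session

There is one attempt and no reset: what is moved stays moved. The work goes in short steps, Python scripts to look and compute and a tool call to move; the robot and the scene stay as the last step left them, time stands still between calls to the robot, and variables do not carry over. Pictures are saved under pics/ and viewed, at most 10 in all, crops included, and the job is handed in when it is done.

Besides the shell and the picture viewer there is one more tool, called after "Call:" as name([rows], argument=value, ...), one row to a line, values as JSON. step_arm: Moves the arm, as the interface text tells. Its arguments: {"type":"object","properties":{"commands":{"type":"array"},"fingers":{"type":"number"},"grip_force":{"type":"number"}},"required":["commands"]}

```bash
mkdir -p pics
python3 - <<'E'
from cell import *
import cv2,numpy as np
s=observe();print(s)
ims=[]
for c in ["top","side"]:
    im=read_camera(c);cv2.imwrite(f"pics/{c}0.png",im[:,:,::-1])
    k=get_calibration(c);print(c,np.round(k["camera_matrix"],1).tolist(),np.round(k["world_from_camera"],3).tolist())
    for n in ["cabinet","door","door_top","straightedge","edge_left","edge_right","timer","beaker","glue","pen"]:
        r=search_frame(c,n);print(n,[(np.round(d["at"],3).tolist(),round(d["confidence"],2)) for d in r[:2]])
E
```

```text
{'time': 0.0, 'qpos': array([-1.38097035e+00,  3.42730293e-01,  1.52500003e+00,  2.32391873e-05,
        1.27541571e+00, -1.46028384e-01]), 'qvel': array([-0.00042704, -0.0007427 , -0.00096383, -0.00202524, -0.00052838,
        0.00195895]), 'joint_efforts': array([ 5.36514763e-04, -4.31238770e+01, -2.44219941e+01,  7.17448234e-02,
        5.59790013e-02, -1.54530194e-04]), 'tool_pos': array([ 0.17296401, -0.49526205,  0.22604697]), 'tool_rot': array([-3.14005904e+00, -2.48018033e-04,  3.35847387e-01]), 'contact_force': array([-0.42171509,  0.59276353,  0.14659315]), 'torque': array([0.03759618, 0.01632899, 0.01803685]), 'grip_force': 0.0, 'opening': 0.09198998519929236}
top [[409.4, 0.0, 255.3], [0.0, 409.4, 192.4], [0.0, 0.0, 1.0]] [[0.006, 0.994, -0.111, 0.48], [-1.0, 0.006, -0.005, -0.017], [-0.005, 0.111, 0.994, 1.296], [0.0, 0.0, 0.0, 1.0]]
cabinet [([0.697, 0.057, 0.119], 0.76)]
door [([0.65, 0.057, 0.07], 0.88)]
door_top [([0.649, 0.055, 0.061], 0.86)]
straightedge [([0.53, 0.045, 0.012], 0.71), ([0.698, 0.059, 0.121], 0.46)]
edge_left [([0.531, 0.044, 0.012], 0.94)]
edge_right [([0.53, 0.044, 0.006], 0.79)]
timer []
beaker [([0.739, 0.34, 0.04], 0.94), ([0.649, 0.06, 0.071], 0.55)]
glue []
pen [([0.528, -0.399, 0.012], 0.68)]
side [[383.5, 0.0, 251.7], [0.0, 383.5, 195.7], [0.0, 0.0, 1.0]] [[1.0, -0.02, 0.024, 0.673], [0.03, 0.817, -0.576, -0.614], [-0.008, 0.576, 0.817, 0.943], [0.0, 0.0, 0.0, 1.0]]
cabinet [([0.709, 0.01, 0.111], 0.85)]
door [([0.649, 0.053, 0.064], 0.95), ([0.68, -0.318, 0.06], 0.69)]
door_top [([0.649, 0.053, 0.063], 0.64)]
straightedge []
edge_left [([0.529, 0.032, 0.012], 0.85)]
edge_right [([0.528, 0.033, 0.012], 0.83)]
timer [([0.747, 0.045, 0.135], 0.64)]
beaker [([0.739, 0.319, 0.05], 0.92)]
glue [([0.679, -0.314, 0.059], 0.66)]
pen [([0.534, -0.406, 0.013], 0.55)]
```

Run:
```python
import cv2
a=cv2.imread("pics/top0.png")[60:260,120:400];cv2.imwrite("pics/top0c.png",cv2.resize(a,(784,560),interpolation=cv2.INTER_CUBIC))
b=cv2.imread("pics/side0.png")[80:290,110:390];cv2.imwrite("pics/side0c.png",cv2.resize(b,(784,588),interpolation=cv2.INTER_CUBIC))
```

```text
(no output)
```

View pics/top0c.png

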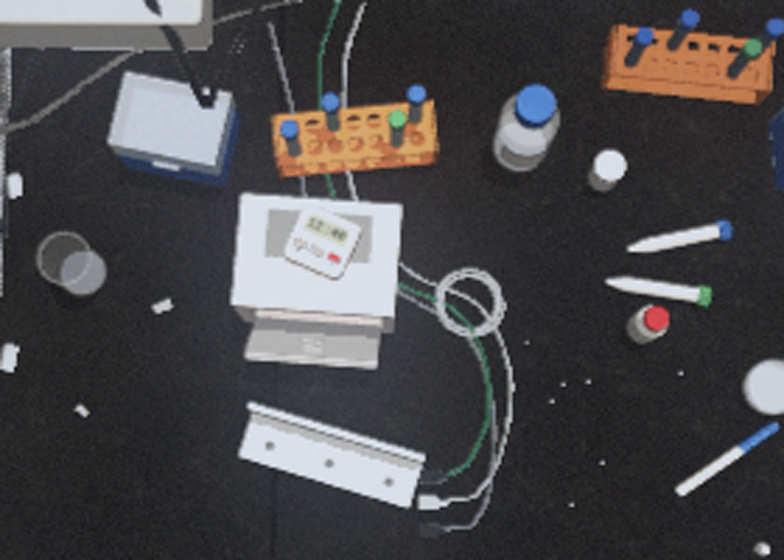

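View pics/side0c.png

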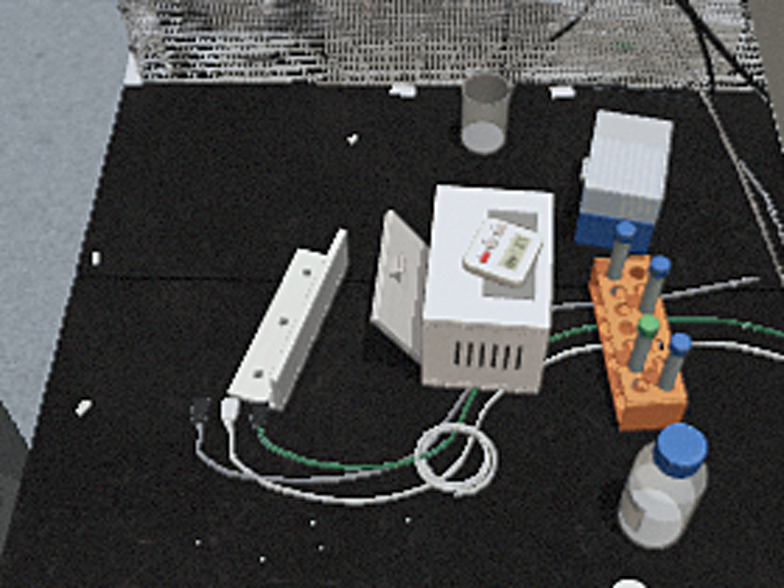

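The top crop shows the cabinet top at corners (241,194), (402,204), (395,317) and (233,305). The open door's upper edge runs from (245,362) to (378,367). The straightedge leg top runs from (250,404) to (425,458), so it is turned clockwise. Next I'll convert these to world positions.

```bash
cat > h.py <<'E'
from cell import *
import numpy as np
def px(cam,uv,z):
    k=get_calibration(cam);K=k["camera_matrix"];T=k["world_from_camera"]
    d=np.array([(uv[0]-K[0,2])/K[0,0],-(uv[1]-K[1,2])/K[1,1],-1]);d=T[:3,:3]@d
    return T[:3,3]+d*(z-T[2,3])/d[2]
E
python3 - <<'E'
from h import *
def show(cam,off,pts):
    for n,u,v,z in pts: print(cam,n,np.round(px(cam,(off[0]+u/2.8-.3,off[1]+v/2.8-.3),z)*1000,0))
show("top",(120,60),[("BL",241,194,.12),("BR",402,204,.12),("FR",395,318,.12),("FL",233,305,.12),
 ("dL",245,362,.09),("dR",378,367,.09),("legL",250,404,.06),("legR",425,458,.06),("footL",240,457,.008),("footR",411,506,.008)])
show("side",(110,80),[("BL",553,193,.12),("BR",549,326,.12),("FR",423,320,.12),("FL",436,186,.12),
 ("dL",390,211,.09),("dR",373,320,.09),("legL",346,231,.06),("legRtop",272,375,.06),("footL",299,250,.008),("footR",229,396,.008)])
E
```

```text
top BL [799. 137. 120.]
top BR [789. -33. 120.]
top FR [668. -26. 120.]
top FL [681. 143. 120.]
top dL [625. 133.  90.]
top dR [620.  -8.  90.]
top legL [583. 130.  60.]
top legR [526. -59.  60.]
top footL [527. 147.   8.]
top footR [474. -45.   8.]
side BL [803. 135. 120.]
side BR [791. -32. 120.]
side FR [673. -28. 120.]
side FL [683. 142. 120.]
side dL [636. 133.  90.]
side dR [624.  -8.  90.]
side legL [588. 130.  60.]
side legRtop [527. -55.  60.]
side footL [532. 145.   8.]
side footR [477. -48.   8.]
```

The two cameras agree to within a few mm:
- **Cabinet:** front centre is about (676,57), with yaw about -0.063.
- **Door:** angle is about 0.57.
- **Straightedge:** centre is about (529,43), with yaw about -0.28.

I'll close the fingers, align with the cabinet and go in front of the door.

Call:
step_arm([
  {"translation": [0,0,0],"roll": 0.1},
  {"translation": [0,0,0],"roll": 0.1},
  {"translation": [0,0,0],"roll": 0.1},
  {"translation": [0,0,0],"roll": 0.1},
  {"translation": [20,-30,0],"roll": 0},
  {"translation": [20,-30,0],"roll": 0},
  {"translation": [20,-30,0],"roll": 0},
  {"translation": [20,-30,0],"roll": 0},
  {"translation": [20,-30,0],"roll": 0},
  {"translation": [20,-30,0],"roll": 0},
  {"translation": [20,-30,0],"roll": 0},
  {"translation": [20,-30,0],"roll": 0},
  {"translation": [20,-30,0],"roll": 0},
  {"translation": [20,-30,0],"roll": 0},
  {"translation": [20,-30,0],"roll": 0},
  {"translation": [20,-30,0],"roll": 0},
  {"translation": [20,-30,0],"roll": 0},
  {"translation": [20,-30,0],"roll": 0},
], fingers=0, grip_force=10)

```text
time: 2.6
tool_pos: [0.4803, -0.0928, 0.2269]
tool_rot: [3.141, -0.0, -0.064]
contact_force: [-0.0, -1.3, 0.1]
opening: 0.0004
grip_force: 0.0
```

Call:
step_arm([
  {"translation": [21,-32,0],"roll": 0},
  {"translation": [21,-32,0],"roll": 0},
  {"translation": [21,-32,0],"roll": 0},
  {"translation": [21,-32,0],"roll": 0},
  {"translation": [16,-32,0],"roll": 0},
  {"translation": [0,0,35],"roll": 0},
  {"translation": [0,0,35],"roll": 0},
  {"translation": [0,0,35],"roll": 0},
  {"translation": [0,0,35],"roll": 0},
  {"translation": [0,0,7],"roll": 0},
  {"translation": [0,0,0],"roll": 0},
  {"translation": [0,0,0],"roll": 0},
])

```text
time: 3.6
tool_pos: [0.5903, 0.0586, 0.0809]
tool_rot: [3.142, -0.001, -0.064]
contact_force: [0.9, 0.9, 1.2]
opening: 0.0003
grip_force: 0.0
```

Run:
```python
from h import *
import cv2
s=observe();print(s["tool_pos"],s["contact_force"],s["time"])
cv2.imwrite("pics/side1.png",cv2.resize(read_camera("side")[100:250,160:360,::-1],(800,600),interpolation=cv2.INTER_CUBIC))
```

```text
[0.59034145 0.0586435  0.08094046] [0.87136415 0.92771527 1.21510353] 3.6
```

View pics/side1.png

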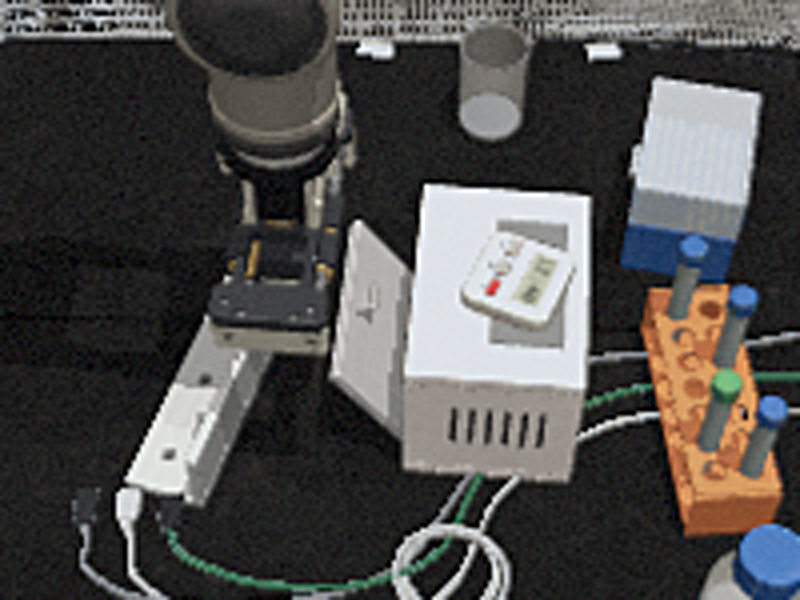

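The gripper is in front of the door and clear of the straightedge. Pushing now.

Call:
step_arm([
  {"translation": [8,0,0],"roll": 0},
  {"translation": [8,0,0],"roll": 0},
  {"translation": [5,0,0],"roll": 0},
  {"translation": [5,0,0],"roll": 0},
  {"translation": [5,0,0],"roll": 0},
  {"translation": [5,0,0],"roll": 0},
  {"translation": [5,0,0],"roll": 0},
  {"translation": [5,0,0],"roll": 0},
  {"translation": [5,0,0],"roll": 0},
  {"translation": [5,0,0],"roll": 0},
  {"translation": [4,0,0],"roll": 0},
])

```text
time: 4.57
tool_pos: [0.6501, 0.0548, 0.0796]
tool_rot: [3.142, -0.001, -0.064]
contact_force: [-1.6, 0.3, 1.2]
opening: 0.0005
grip_force: 0.7
```

Call:
step_arm([
  {"translation": [2,0,0],"roll": 0},
  {"translation": [2,0,0],"roll": 0},
  {"translation": [2,0,0],"roll": 0},
])

```text
time: 4.82
tool_pos: [0.6534, 0.0546, 0.0797]
tool_rot: [3.141, 0.005, -0.064]
contact_force: [-15.4, -0.1, 10.3]
opening: 0.0005
grip_force: 7.4
```

Call:
step_arm([
  {"translation": [2,0,0],"roll": 0},
  {"translation": [2,0,0],"roll": 0},
])

```text
time: 4.98
tool_pos: [0.6585, 0.0543, 0.0798]
tool_rot: [3.141, 0.002, -0.064]
contact_force: [-3.6, 0.8, 2.6]
opening: 0.0004
grip_force: 2.5
```

Call:
step_arm([
  {"translation": [2,0,0],"roll": 0},
  {"translation": [2,0,0],"roll": 0},
])

```text
time: 5.15
tool_pos: [0.664, 0.0539, 0.0797]
tool_rot: [3.142, -0.001, -0.064]
contact_force: [-0.1, 0.5, -0.4]
opening: 0.0002
grip_force: 0.0
```

Call:
step_arm([
  {"translation": [1.5,0,0],"roll": 0},
  {"translation": [1.5,0,0],"roll": 0},
])

```text
time: 5.32
tool_pos: [0.6646, 0.0539, 0.0797]
tool_rot: [3.141, 0.005, -0.064]
contact_force: [-14.3, 0.6, 9.9]
opening: 0.0006
grip_force: 7.2
```

The force peaked at 15 N, dropped to zero as the catch snapped, then rose again at the hard stop at x=0.6645. I'll back off, raise, open the fingers and look again.

Call:
step_arm([
  {"translation": [-10,0,0],"roll": 0},
  {"translation": [-30,0,0],"roll": 0},
  {"translation": [-30,0,-35],"roll": 0},
  {"translation": [-30,0,-35],"roll": 0},
  {"translation": [-35,0,-20],"roll": 0},
  {"translation": [-35,0,0],"roll": 0.1},
  {"translation": [-30,0,0],"roll": 0.12},
], fingers=1)

```text
time: 5.9
tool_pos: [0.4719, 0.0691, 0.1644]
tool_rot: [-3.141, -0.004, -0.289]
contact_force: [0.5, -0.5, -0.5]
opening: 0.0425
grip_force: 0.0
```

Run:
```python
from h import *
import cv2
s=observe();print(s["tool_pos"],s["tool_rot"],s["contact_force"],s["time"])
cv2.imwrite("pics/top2.png",cv2.resize(read_camera("top")[115:265,180:380,::-1],(800,600),interpolation=cv2.INTER_CUBIC))
```

```text
[0.47191013 0.0691087  0.16442242] [-3.14075125 -0.00361678 -0.28888279] [ 0.47006914 -0.53704771 -0.51977284] 5.9
```

View pics/top2.png

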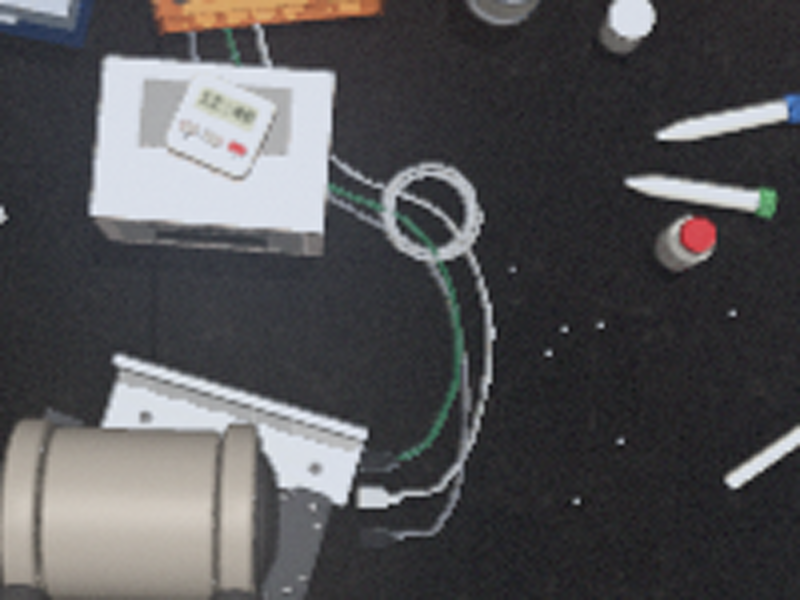

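The top view shows the door shut: only the vertical front face shows, at about (110–320, 215–250). The straightedge has not moved. Descending behind its foot.

Call:
step_arm([
  {"translation": [0,9,20],"roll": 0},
  {"translation": [0,0,35],"roll": 0},
  {"translation": [0,0,35],"roll": 0},
  {"translation": [0,0,30],"roll": 0},
  {"translation": [0,0,25],"roll": 0},
  {"translation": [0,0,10],"roll": 0},
  {"translation": [0,0,5],"roll": 0},
  {"translation": [0,0,0],"roll": 0},
  {"translation": [0,0,0],"roll": 0},
])

```text
time: 6.7
tool_pos: [0.4713, 0.0606, 0.0039]
tool_rot: [-3.141, -0.002, -0.284]
contact_force: [0.3, 0.4, -0.1]
opening: 0.092
grip_force: 0.0
```

Call:
step_arm([
  {"translation": [4,0,0],"roll": 0},
  {"translation": [4,0,0],"roll": 0},
  {"translation": [4,0,0],"roll": 0},
  {"translation": [4,0,0],"roll": 0},
  {"translation": [3,0,0],"roll": 0},
])

```text
time: 7.12
tool_pos: [0.4895, 0.055, 0.0034]
tool_rot: [-3.141, -0.001, -0.284]
contact_force: [-0.1, 0.4, 0.2]
opening: 0.0918
grip_force: 0.0
```

Call:
step_arm([
  {"translation": [3,0,0],"roll": 0},
  {"translation": [3,0,0],"roll": 0},
  {"translation": [3,0,0],"roll": 0},
  {"translation": [3,0,0],"roll": 0},
])

```text
time: 7.45
tool_pos: [0.4995, 0.0519, 0.0028]
tool_rot: [3.141, 0.002, -0.284]
contact_force: [-4.1, 0.7, 2.4]
opening: 0.0916
grip_force: 1.9
```

In contact at about 4 N. Now pushing while turning to the cabinet's yaw.

Call:
step_arm([
  {"translation": [4,-1,-0.5],"roll": -0.018},
  {"translation": [4,-1,0],"roll": -0.018},
  {"translation": [4,-1,0],"roll": -0.018},
  {"translation": [4,-1,0],"roll": -0.018},
  {"translation": [4,-1,0],"roll": -0.018},
  {"translation": [4,-1,0],"roll": -0.018},
  {"translation": [4,-1,-0.5],"roll": -0.018},
  {"translation": [4,-1,0],"roll": -0.018},
  {"translation": [4,-1,0],"roll": -0.018},
  {"translation": [4,-1,0],"roll": -0.018},
  {"translation": [4,-1,0],"roll": -0.018},
  {"translation": [4,-1,0],"roll": -0.022},
  {"translation": [4,0,0],"roll": 0},
  {"translation": [4,0,0],"roll": 0},
])

```text
time: 8.62
tool_pos: [0.5575, 0.0545, 0.0039]
tool_rot: [-3.142, 0.0, -0.064]
contact_force: [-2.3, 0.9, 0.3]
opening: 0.0918
grip_force: 1.3
```

Run:
```python
from h import *
import cv2
s=observe();print(s["tool_pos"],s["tool_rot"],s["contact_force"],s["time"])
cv2.imwrite("pics/top3.png",cv2.resize(read_camera("top")[115:265,180:380,::-1],(800,600),interpolation=cv2.INTER_CUBIC))
```

```text
[0.55748311 0.05452138 0.0039414 ] [-3.14158832e+00  4.85510488e-04 -6.38281474e-02] [-2.28954399  0.91297202  0.30016877] 8.6167
```

View pics/top3.png

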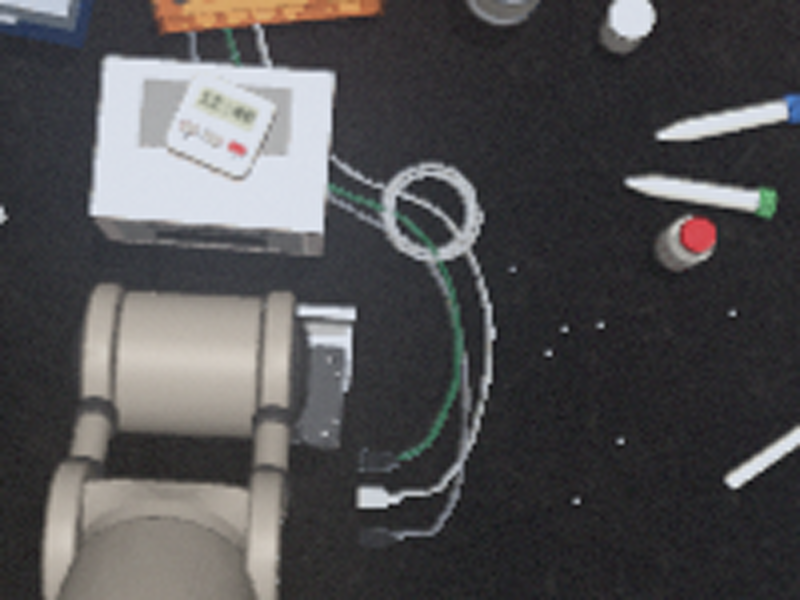

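The arm hides most of the edge. The leg's right end shows at (356,308), which is enough to check centring.

Run:
```python
from h import *
e=px("top",(180+356/4,115+308/4),.06)[:2]*1e3
f=np.array([675,57.]);y=-.064;ax=np.array([np.cos(y),np.sin(y)]);ay=np.array([-ax[1],ax[0]])
print("right end in cabinet frame",(e-f)@ax,(e-f)@ay)
print("tcp",(np.array([557.5,54.5])-f)@ax,(np.array([557.5,54.5])-f)@ay)
```

```text
right end in cabinet frame -47.61013322010697 -111.78593861207929
tcp -117.09955133153875 -10.009749145324417
```

The straightedge sits about 12 mm right of centre with 48 mm left to go. I'll push diagonally.

Call:
step_arm([
  {"translation": [4,-1.3,0],"roll": 0},
  {"translation": [4,-1.3,0],"roll": 0},
  {"translation": [4,-1.3,0],"roll": 0},
  {"translation": [4,-1.3,0],"roll": 0},
  {"translation": [4,-1.3,0],"roll": 0},
  {"translation": [4,-1.3,0],"roll": 0},
  {"translation": [4,-1.3,0],"roll": 0},
  {"translation": [4,-1.3,0],"roll": 0},
  {"translation": [4,-1.3,0],"roll": 0},
  {"translation": [4,-1.3,0],"roll": 0},
])

```text
time: 9.5
tool_pos: [0.5984, 0.0648, 0.004]
tool_rot: [3.141, 0.0, -0.064]
contact_force: [-3.8, -1.1, 2.3]
opening: 0.0919
grip_force: 1.5
```

Call:
step_arm([
  {"translation": [1,0,0],"roll": 0},
  {"translation": [1,0,0],"roll": 0},
  {"translation": [1,0,0],"roll": 0},
  {"translation": [1,0,0],"roll": 0},
])

```text
time: 9.83
tool_pos: [0.6018, 0.0646, 0.004]
tool_rot: [-3.142, 0.0, -0.064]
contact_force: [-2.8, 0.8, 0.9]
opening: 0.0917
grip_force: 1.7
```

Run:
```python
from h import *
import cv2
s=observe();print(s["tool_pos"],s["tool_rot"],s["contact_force"],s["time"])
a=read_camera("top")[115:265,180:330,::-1];b=read_camera("side")[110:260,170:320,::-1]
cv2.imwrite("pics/c4.png",cv2.resize(np.hstack([a,b]),(800,400),interpolation=cv2.INTER_CUBIC))
```

```text
[0.60184857 0.06464125 0.00397579] [-3.14158156e+00  4.35139448e-04 -6.40045680e-02] [-2.79171245  0.7633844   0.89727041] 9.8333
```

View pics/c4.png

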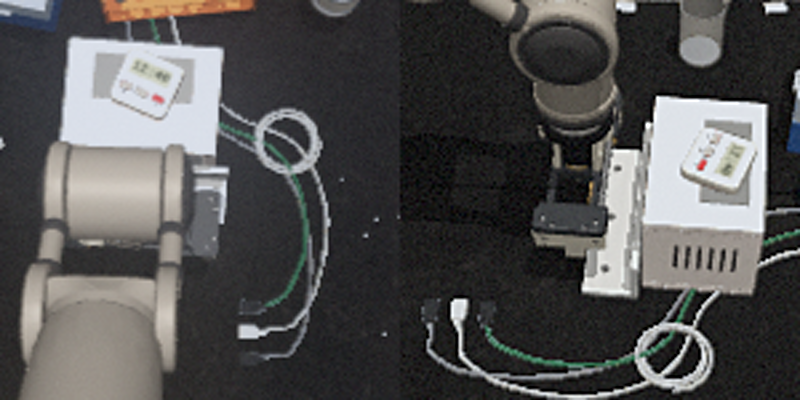

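The straightedge is parallel and almost at the front. In the top view its right end is at about (228,170). Pressing on in 1 mm steps.

Call:
step_arm([
  {"translation": [1,0,0],"roll": 0},
  {"translation": [1,0,0],"roll": 0},
])

```text
time: 10.1
tool_pos: [0.604, 0.0644, 0.004]
tool_rot: [3.142, 0.0, -0.064]
contact_force: [-3.1, 1.1, 1.9]
opening: 0.0919
grip_force: 1.7
```

Call:
step_arm([
  {"translation": [0.7,0,0],"roll": 0},
  {"translation": [0.7,0,0],"roll": 0},
])

```text
time: 10.27
tool_pos: [0.6053, 0.0642, 0.0039]
tool_rot: [3.141, 0.001, -0.064]
contact_force: [-6.3, 1.3, 3.2]
opening: 0.0916
grip_force: 2.8
```

Call:
step_arm([
  {"translation": [0.7,0,0],"roll": 0},
  {"translation": [0.7,0,0],"roll": 0},
])

```text
time: 10.43
tool_pos: [0.6055, 0.0642, 0.0038]
tool_rot: [3.141, 0.003, -0.064]
contact_force: [-9.6, 0.3, 5.7]
opening: 0.0918
grip_force: 4.7
```

Call:
step_arm([
  {"translation": [0.5,0,0],"roll": 0.01},
  {"translation": [0.5,0,0],"roll": 0.01},
  {"translation": [0,0,0],"roll": 0},
])

```text
time: 10.68
tool_pos: [0.6052, 0.0645, 0.0036]
tool_rot: [3.141, 0.006, -0.083]
contact_force: [-11.0, 1.6, 6.7]
opening: 0.092
grip_force: 5.7
```

Call:
step_arm([
  {"translation": [0,0,0],"roll": -0.02},
  {"translation": [0,0,0],"roll": -0.02},
  {"translation": [0,0,0],"roll": 0},
])

```text
time: 10.93
tool_pos: [0.6048, 0.0642, 0.0034]
tool_rot: [3.141, 0.007, -0.044]
contact_force: [-10.4, 0.2, 6.3]
opening: 0.0917
grip_force: 5.8
```

Call:
step_arm([
  {"translation": [0,0,0],"roll": 0.02},
  {"translation": [0.5,0,0],"roll": 0},
  {"translation": [0,0,0],"roll": 0},
])

```text
time: 11.18
tool_pos: [0.6056, 0.0643, 0.0034]
tool_rot: [3.141, 0.006, -0.064]
contact_force: [-11.2, 1.9, 6.3]
opening: 0.0916
grip_force: 5.5
```

```bash
python3 -c "
from cell import *
s=observe();print(s['tool_pos'],s['tool_rot'],s['contact_force'],s['torque'])"
```

```text
[0.60560625 0.06429978 0.00344253] [ 3.14138021  0.00627981 -0.06446997] [-11.23655513   1.8777164    6.31926561] [-0.00427338  1.90170302 -0.16528616]
```

The TCP came back by a similar amount at roll ±0.02, and x peaks at yaw -0.064, so the contact is flush. Retreating, then a final look.

Call:
step_arm([
  {"translation": [-4,0,0],"roll": 0},
  {"translation": [-15,0,0],"roll": 0},
  {"translation": [-30,0,0],"roll": 0},
  {"translation": [-20,0,-30],"roll": 0},
  {"translation": [-20,0,-40],"roll": 0},
  {"translation": [-35,20,-20],"roll": 0},
  {"translation": [-25,30,-10],"roll": 0},
  {"translation": [-20,35,-5],"roll": 0},
  {"translation": [-10,38,0],"roll": 0},
  {"translation": [0,40,0],"roll": 0},
  {"translation": [0,40,0],"roll": 0},
  {"translation": [0,40,0],"roll": 0},
  {"translation": [0,0,0],"roll": 0},
  {"translation": [0,0,0],"roll": 0},
])

```text
time: 12.35
tool_pos: [0.4188, -0.1683, 0.1051]
tool_rot: [3.14, -0.003, -0.069]
contact_force: [-0.2, 0.2, 0.2]
opening: 0.0921
grip_force: 0.0
```

Run:
```python
from h import *
import cv2
s=observe();print(s["tool_pos"],s["contact_force"],s["time"])
a=read_camera("top")[120:220,190:290,::-1];b=read_camera("side")[130:230,190:290,::-1]
cv2.imwrite("pics/c5.png",cv2.resize(np.hstack([a,b]),(800,400),interpolation=cv2.INTER_CUBIC))
```

```text
[ 0.41881601 -0.16826569  0.10511857] [-0.22691854  0.22156922  0.19948091] 12.35
```

View pics/c5.png

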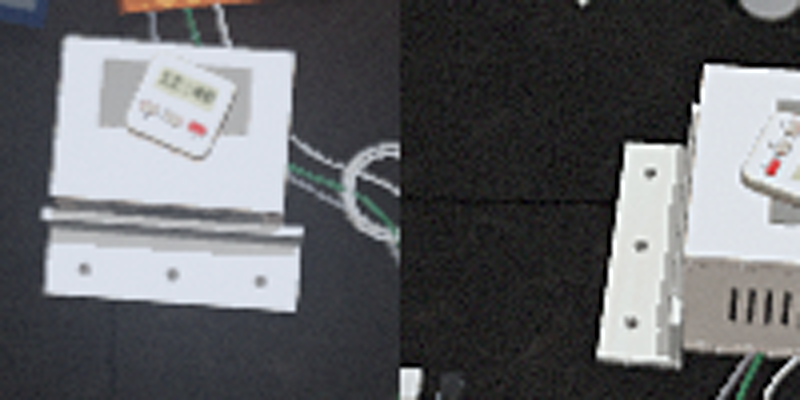

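Run:
```python
from h import *
for n,u,v,z in [("FL",50,198,.12),("FR",284,217,.12),("BL",65,37,.12),("BR",295,50,.12),("legL",42,209,.06),("legR",303,229,.06),("footL",45,293,.008),("footR",297,311,.008)]:
    print(n,np.round(px("top",(190+u/4,120+v/4),z)[:2]*1e3,1))
```

```text
FL [678.4 143.9]
FR [665.3 -26.4]
BL [798.4 135.3]
BR [789.5 -34. ]
legL [679.9 158.1]
legR [665.6 -41.5]
footL [621.  161.6]
footR [607.8 -38. ]
```

The leg lies in the plane of the front, with both midpoints at about x = 672, and its slope matches the cabinet's within pixel noise. It is centred to about 1 mm, and the timer has not moved.

```bash
python3 -c "
from cell import *
print(hand_in())"
```

```text
the job is handed in; nothing more can be done
None
```

I pushed the door shut onto its catch, then slid the straightedge up and left it flush and centred (about 1 mm by camera) against the cabinet's front; I've handed the job in, but the hand-in gave no verdict.

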